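# Set the stock tags on the supply board

### The arm

A 6-joint arm with a two-finger parallel gripper is mounted at the origin on a cart in front of the work surface, level with it; the furniture and walls round the work are solid. World frame = base frame: x ahead of the robot, y to its left, z up, the work surface at z = 0. Lengths are in m, angles in rad, forces in N, time in s.
With the tool pointing down it reaches from about 0.275 to 0.825 m from the base axis. Payload 5.2 kg.
Tool frame: the origin (TCP) lies at the very end of the fingers, on their centre line; the grasp point (between the pads) lies 19 mm behind it; z points along the fingers, y is the line along which they close (so a half turn about z gives the same grasp; the last joint's range is limited). The gripper opens to 93 mm and grips with 3 to 60 N. Pads are 15 mm wide; open, the fingers measure 128 mm over their backs; the gripper's body (75 mm by 188 mm) begins 65 mm behind the grasp point.
Start: joints at [0.919, 0.259, 1.535, -0, 1.348, -0.203], TCP at [0.239, 0.496, 0.188] pointing down, gripper open.
Joint ranges: [-3.14, 3.14], [-0.91, 2.08], [0.19, 2.58], [-1.22, 4.36], [0.22, 2.71], [-3.12, 3.12]. Speed limits (rad/s): [2.57, 2.57, 3.14, 3.14, 3.14, 3.14].

### API

Orientations are given as a unit quaternion [x, y, z, w].
In Python, from rig import readout, vision, order gives the robot as it stands.
- The arm moves only by the shell command python3 -m handwheel 'ROWS'. ROWS is JSON, a list that holds one entry, the list of rows, each a list of 7 numbers: the opening, from -1 (shut) to 1 (fully open), so that 0 is half open, then the shift along the tool's x, y, z in cm, then the turn, a rotation vector about the tool's x, y, z in rad. A call has 1 to 8 rows; each row is the pose to reach, as a shift and turn from the pose commanded when the call began, along the tool's axes at that moment; what a row does not reach only later rows make up. A row lasts 1/10 s, in which the tool goes at most 50 mm and 8.59 degrees, less where a joint would pass 70% of its speed; a pose out of reach is approached as far as the arm can. A call with a gripper value outside its range is refused whole. The fingers move at their own pace and stop on an object; the grip force is fixed at half the most. Time passes only in rows, so rows that repeat a pose let the fingers close. It gives the time, the measured TCP pose, the force, the opening and the grip force at its end, in the units of the state.
- readout.sense(): the state, without advancing time (a new reading comes with each control period).
- vision.camera(name): name is "scene" or "top" or "wrist"; returns a dict with "pixels" (480x640x3 uint8, blue, green, red), "fov_y" (degrees; the focal length in pixels is half the picture's height over the tangent of half this angle, whatever the lens; pixels are square), "cx", "cy" (the principal point, pixels), "dist" ([k1, k2, p1, p2, k3] as OpenCV has them; the pictures are not rectified), "R" (3x3) and "t" (3): a world point X has camera coordinates R X + t; the wrist camera has in their place "mount" (4x4, takes a point from camera to tool coordinates, whose origin is the TCP and whose axes are the flange's). Camera axes: x right, y down, z forward; pixel columns grow to the right and rows downward; lengths in m; the calibration is good to about 2 mm. A picture is of the moment at which its call begins: read the wrist's pose just before it. There is no depth.
- order.sign_off(): hands the job in; it is judged then, once.
The state is a dict: "t": time; "qpos": joint angles; "joint_velocities": joint speeds; "joint_torque": joint torques, N m; "ee_pos": TCP position; "eef_rot": TCP orientation; "ft_force": force on the tool from outside, world axes, zero at the start; "ft_torque": the same for the moment, N m; "width": finger opening in m; "grasp_force": force on a finger pad.
Only numpy, scipy, OpenCV 4.12 (cv2) and the standard library are available. Lean on these libraries where they do the work, as an engineer would, in place of code of your own. Each camera call takes 0.05 s, during which the arm holds its last target. There are 200 camera calls.

### The job

Each bin on the desk's supply board has a hinged tag in front of it: set the tags so that both full bins show green and the nearly empty bin shows red, every tag turned all the way over until it lies flat along the board. Push the tags round gently by their black posts with the fingertips, without pinching them, and leave the bins and the other things on the desk where they are.

Things in the scene. Friction and masses are not known exactly. Their poses are not given: they have to be found in the camera images.
- board: fixed wooden status board, 400 mm wide (y), 12 mm thick (x), 70 mm high, facing the robot. Three tags on its front, 130 mm apart; a 6 mm ledge 120 mm deep behind it carries three bins. Origin: centre of the upright panel's underside; x away from the robot, through the board to the bins, y along the board to the left, z up. Hinge axes at x = -16 mm.
- tag_a_mount: fixed steel hinge bracket of one tag on the board's front; top 71 mm above the desk. Origin: on the tag's upright hinge axis, at desk level; axes parallel to the board's. Its tag belongs to the bin straight behind it (bin centre 82 mm along +x). The flap: 4.4 mm plate, red one side, green the other, reaching 46 mm from the hinge axis, 13 to 63 mm above the desk.
- tag_a (a joint): turn of this flap, rad. 0: flat along the board to the left (+y), red face to the robot. It turns like a page, free edge swinging out towards the robot (-x; straight out at 1.57), to 3.14: flat to the right (-y), green face to the robot. Stops at 0 and 3.14. Slightly stiff (0.015 N m, 0.4 N at the post), it stays at any angle where it is left.
- tag_a_post (a point): black upright finger post on the flap's free edge, 10 mm diameter (13 mm ball at its top), 45 mm from the hinge axis, turning with the flap on a 45 mm circle. It rises above flap, bracket and board to 112 mm above the desk; this point is on its axis 90 mm above the desk, in the exposed part (71 to 112 mm), where fingertips can push it from any side.
- tag_b_mount: fixed steel hinge bracket of one tag on the board's front; top 71 mm above the desk. Origin: on the tag's upright hinge axis, at desk level; axes parallel to the board's. Its tag belongs to the bin straight behind it (bin centre 82 mm along +x). The flap: 4.4 mm plate, red one side, green the other, reaching 46 mm from the hinge axis, 13 to 63 mm above the desk.
- tag_b (a joint): turn of this flap, rad. 0: flat along the board to the left (+y), red face to the robot. It turns like a page, free edge swinging out towards the robot (-x; straight out at 1.57), to 3.14: flat to the right (-y), green face to the robot. Stops at 0 and 3.14. Slightly stiff (0.015 N m, 0.4 N at the post), it stays at any angle where it is left.
- tag_b_post (a point): black upright finger post on the flap's free edge, 10 mm diameter (13 mm ball at its top), 45 mm from the hinge axis, turning with the flap on a 45 mm circle. It rises above flap, bracket and board to 112 mm above the desk; this point is on its axis 90 mm above the desk, in the exposed part (71 to 112 mm), where fingertips can push it from any side.
- tag_c_mount: fixed steel hinge bracket of one tag on the board's front; top 71 mm above the desk. Origin: on the tag's upright hinge axis, at desk level; axes parallel to the board's. Its tag belongs to the bin straight behind it (bin centre 82 mm along +x). The flap: 4.4 mm plate, red one side, green the other, reaching 46 mm from the hinge axis, 13 to 63 mm above the desk.
- tag_c (a joint): turn of this flap, rad. 0: flat along the board to the left (+y), red face to the robot. It turns like a page, free edge swinging out towards the robot (-x; straight out at 1.57), to 3.14: flat to the right (-y), green face to the robot. Stops at 0 and 3.14. Slightly stiff (0.015 N m, 0.4 N at the post), it stays at any angle where it is left.
- tag_c_post (a point): black upright finger post on the flap's free edge, 10 mm diameter (13 mm ball at its top), 45 mm from the hinge axis, turning with the flap on a 45 mm circle. It rises above flap, bracket and board to 112 mm above the desk; this point is on its axis 90 mm above the desk, in the exposed part (71 to 112 mm), where fingertips can push it from any side.
- bin_erasers: a full bin, filled nearly to the brim with erasers, grey open bin 105 x 115 x 50 mm (x, y, z) standing loose on the ledge behind the board; rim 56 mm above the desk; origin at the centre of its underside, axes parallel to the board's
- bin_sharpeners: a full bin, filled nearly to the brim with metal pencil sharpeners, grey open bin 105 x 115 x 50 mm (x, y, z) standing loose on the ledge behind the board; rim 56 mm above the desk; origin at the centre of its underside, axes parallel to the board's
- bin_low: the bin that is not full: a single eraser lies on its floor, grey open bin 105 x 115 x 50 mm (x, y, z) standing loose on the ledge behind the board; rim 56 mm above the desk; origin at the centre of its underside, axes parallel to the board's
- mug: striped mug, 85 x 121 x 98 mm, bystander; origin at the centre of its underside
- glass: drinking glass, 91 mm across, 148 mm high, bystander; origin at the centre of its underside
- keys: bunch of keys lying on the desk, 90 x 120 x 8 mm, bystander; origin at the centre of its underside
- candle: cream pillar candle, 75 mm across, 58 mm high, bystander; origin at the centre of its underside

How it is judged:
At the end, for the whole second after the job is handed in: the tag in front of the nearly empty bin lies at the red side (joint below 0.2 rad), the tags in front of both full bins lie at the green side (joint above 2.94 rad), and all three are at rest (((horizontal distance between tag_a_mount and bin_low below 0.115 m and value of joint tag_a below 0.2 rad) or (not (horizontal distance between tag_a_mount and bin_low below 0.115 m) and value of joint tag_a above 2.94 rad)) and ((horizontal distance between tag_b_mount and bin_low below 0.115 m and value of joint tag_b below 0.2 rad) or (not (horizontal distance between tag_b_mount and bin_low below 0.115 m) and value of joint tag_b above 2.94 rad)) and ((horizontal distance between tag_c_mount and bin_low below 0.115 m and value of joint tag_c below 0.2 rad) or (not (horizontal distance between tag_c_mount and bin_low below 0.115 m) and value of joint tag_c above 2.94 rad)) and velocity of joint tag_a between -0.1 and 0.1 rad/s and velocity of joint tag_b between -0.1 and 0.1 rad/s and velocity of joint tag_c between -0.1 and 0.1 rad/s); the robot touches nothing.
It fails at once if a tag is pinched between the fingers instead of pushed ((horizontal distance between the grasp point and tag_a_post below 0.007 m and contact force between the fingers and tag_a_mount above 0.3 N) or (horizontal distance between the grasp point and tag_b_post below 0.007 m and contact force between the fingers and tag_b_mount above 0.3 N) or (horizontal distance between the grasp point and tag_c_post below 0.007 m and contact force between the fingers and tag_c_mount above 0.3 N)).
It fails at once if a tag is forced with more than 15 N (contact force between any of the arm, the fingers and tag_a_mount above 15 N or contact force between any of the arm, the fingers and tag_b_mount above 15 N or contact force between any of the arm, the fingers and tag_c_mount above 15 N).
It fails at once if a bin is lifted or moved by more than 15 mm (distance of any of bin_erasers, bin_sharpeners, bin_low from where it was at the start of the episode above 0.015 m).
It fails at once if the mug, glass, keys or candle is lifted or moved by more than 20 mm (distance of any of mug, glass, keys, candle from where it was at the start of the episode above 0.02 m).
It also fails if it takes over 67 s, if anything falls off the work surface, if the arm or the gripper's body presses on something with over 40 N, if the wrist force passes 120 N, or if a joint passes its speed limit or range.

## Working session

There is one attempt and no reset: what is moved stays moved. The work goes in short steps, Python scripts to look and compute and a shell command to move; the robot and the scene stay as the last step left them, time stands still between calls to the robot, and variables do not carry over. Pictures are saved under pics/ and viewed, at most 10 in all, crops included, and the job is handed in when it is done.

```bash
mkdir -p pics; python3 - <<'E'
from rig import readout, vision
import cv2, numpy as np
s=readout.sense(); print({k:np.round(s[k],3) for k in ("t","ee_pos","eef_rot","width")})
for n in("scene","top"):
    c=vision.camera(n); cv2.imwrite(f"pics/{n}0.png",c["pixels"]); print(n,c["fov_y"],c["cx"],c["cy"],c["dist"],np.round(c["R"],3).tolist(),c["t"])
E
```

```text
{'t': np.float64(0.0), 'ee_pos': array([0.238, 0.495, 0.188]), 'eef_rot': array([ 0.223,  0.975, -0.001, -0.   ]), 'width': np.float64(0.093)}
scene 46.5066240461617 313.76968148830684 241.22970422258223 [-0.0490396  0.         0.         0.         0.       ] [[0.656, -0.754, -0.003], [-0.339, -0.291, -0.895], [0.674, 0.588, -0.447]] [-0.40649364  0.23428461  1.07587886]
top 50.561461412761545 314.6780760699094 233.462724124585 [0.01252391 0.         0.         0.         0.        ] [[0.001, -1.0, 0.02], [-0.981, -0.005, -0.193], [0.193, -0.019, -0.981]] [-0.10344585  0.50948024  1.16189732]
```

View pics/scene0.png

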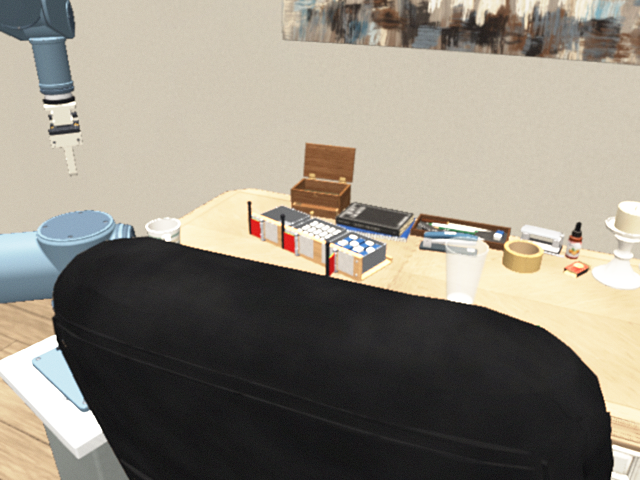

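View pics/top0.png

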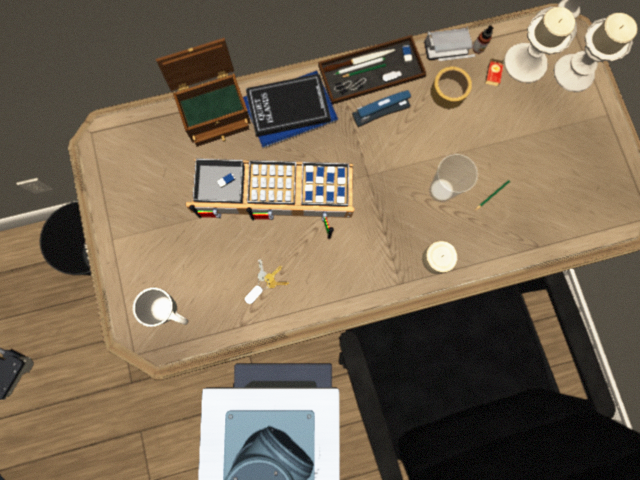

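The top view shows the low bin on the left (218,182), the sharpeners in the middle (273,183) and the erasers on the right (327,184). The tags are near (207,213), (262,215) and (328,226). In the scene view the posts are at about (250,215), (283,230) and (328,258). I'll zoom in on the tags.

```bash
python3 - <<'E'
import cv2, numpy as np
a=cv2.imread("pics/top0.png")[150:250,180:365]; b=cv2.imread("pics/scene0.png")[190:290,235:400]
a=cv2.resize(a,(740,400),interpolation=cv2.INTER_CUBIC);b=cv2.resize(b,None,fx=2,fy=2,interpolation=cv2.INTER_CUBIC)
o=np.zeros((600,740,3),np.uint8);o[:400]=a;o[400:,:330]=b;cv2.imwrite("pics/zoom0.png",o)
E
```

```text
(no output)
```

View pics/zoom0.png

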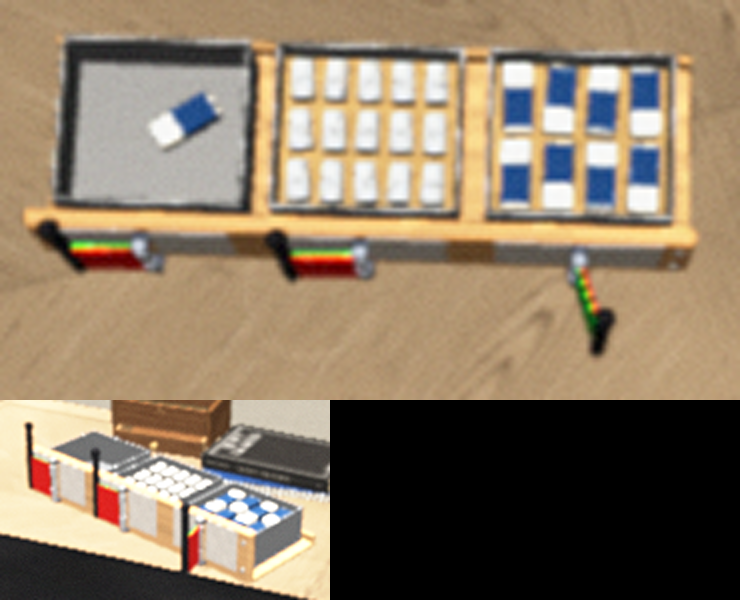

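Zoomed: the low bin's tag is flat left and red, which is right already. The sharpeners' tag (middle) is also flat left and red, and the erasers' tag stands straight out. The post balls in the top view are at about (192,207.5), (249,210) and (331,229), and the brackets at (214.7,211), (270.7,213) and (324.5,214.5). Next I'll measure these in both views.

```bash
cat > h.py <<'E'
import cv2, numpy as np
from rig import readout, vision
def ray(c,uv):
    f=240/np.tan(np.radians(c["fov_y"])/2); K=np.array([[f,0,c["cx"]],[0,f,c["cy"]],[0,0,1]])
    n=cv2.undistortPoints(np.array([[uv]],float),K,np.array(c["dist"],float))[0,0]
    R=np.array(c["R"]);d=R.T@np.r_[n,1]; return -R.T@np.array(c["t"]), d/np.linalg.norm(d)
def plane(c,uv,z):
    o,d=ray(c,uv); return o+d*(z-o[2])/d[2]
def tri(r1,r2):
    A=sum(np.eye(3)-np.outer(d,d) for o,d in(r1,r2)); b=sum((np.eye(3)-np.outer(d,d))@o for o,d in(r1,r2))
    p=np.linalg.solve(A,b); return p, max(np.linalg.norm(np.cross(p-o,d)) for o,d in(r1,r2))
E
python3 - <<'E'
from h import *
np.set_printoptions(precision=4,suppress=True)
T=vision.camera("top");S=vision.camera("scene")
def dark(img,x0,y0,x1,y1):
    g=img[y0:y1,x0:x1].max(2); m=(g<60).astype(np.uint8); n,l,st,ce=cv2.connectedComponentsWithStats(m)
    return [(st[i]+[x0,y0,0,0,0]).tolist()for i in range(1,n) if st[i,4]>8],m,l
for nm,c,bs in(("T",T,[(185,202,204,222),(243,204,256,224),(322,224,338,242)]),("S",S,[(244,196,256,240),(277,208,290,255),(322,230,334,280)])):
    for b in bs:
        r,m,l=dark(c["pixels"],*b); print(nm,r); print("\n".join("".join(".#"[v] for v in row) for row in m[:20]))
for a,h in(((192,207.5),(214.7,211.2)),((249.2,210),(270.7,213.2)),((331,229.2),(324.5,214.5))): print(plane(T,a,.106),plane(T,h,.071))
E
```

```text
T [[190, 206, 11, 12, 42]]
...................
...................
...................
...................
......###..........
.....####..........
.....#####.........
......######.......
.......#####.......
........####.......
..........##.......
...........##......
...........###.....
............####...
.............###...
...............#...
...................
...................
...................
...................
T [[246, 208, 8, 12, 40]]
.............
.............
.............
.............
.....##......
....####.....
...######....
....#####....
.....####....
......###....
......###....
.......###...
........###..
........###..
.........##..
.........##..
.............
.............
.............
.............
T [[328, 228, 5, 10, 34]]
................
................
................
................
........###.....
.......####.....
.......####.....
......####......
......####......
......####......
......###.......
......###.......
......###.......
......##........
................
................
................
................
S [[249, 202, 2, 16, 19]]
.........
[... 305 characters left out ...]
........
.............
.............
.............
.............
.............
.............
......#......
....####.....
....###......
....###......
.....##......
.....##......
.....##......
.....##......
......#......
......#......
.............
.....#.......
.....#.......
S [[322, 243, 12, 37, 105]]
............
............
............
............
............
............
............
............
............
............
............
............
............
.....##.....
....###.....
....###.....
.....#......
.....##.....
.....##.....
....###.....
[0.558  0.1796 0.106 ] [0.558 0.134 0.071]
[0.5529 0.0492 0.106 ] [0.554  0.0023 0.071 ]
[ 0.509 -0.138  0.106] [ 0.5516 -0.1247  0.071 ]
```

```bash
cat >> h.py <<'E'
from scipy.spatial.transform import Rotation as Ro
np.set_printoptions(precision=4,suppress=True)
def to(p,yaw=None):
    s=readout.sense(); R=Ro.from_quat(s["eef_rot"]); print("t",s["t"],"ee",s["ee_pos"],"F",s["ft_force"],"w",s["width"])
    G=Ro.from_matrix(np.c_[[-np.cos(yaw),-np.sin(yaw),0],[-np.sin(yaw),np.cos(yaw),0],[0,0,-1]]) if yaw is not None else R
    print("shift cm",R.inv().apply(np.array(p)-s["ee_pos"])*100,"turn",(R.inv()*G).as_rotvec())
E
python3 - <<'E'
from h import *
T=vision.camera("top");S=vision.camera("scene")
P=[tri(ray(T,a),ray(S,b)) for a,b in(((192.2,207.8),(249.7,204)),((249.2,210.2),(282.7,217)),((331,229.2),(327.6,245)))]
for p in P: print(p)
H=np.array([plane(T,h,.071)[:2] for h in((214.7,211.2),(270.7,213.2),(324.5,214.5))])
d=H[0]-H[2]; yaw=np.arctan2(-d[0],d[1]); print("yaw",yaw)
ex=np.array([np.cos(yaw),np.sin(yaw)]);ey=np.array([-ex[1],ex[0]])
for p,h in zip(P,H):
    v=p[0][:2]-h; print("angle",np.arctan2(-v@ex,v@ey),np.linalg.norm(v))
q=H[1]+0.028*ex+0.045*ey; print(q)
to(np.r_[q,.18],yaw)
E
```

```text
(array([0.5586, 0.1785, 0.1048]), np.float64(0.0013645631417798672))
(array([0.5531, 0.0486, 0.1059]), np.float64(0.0008481918062303987))
(array([ 0.5094, -0.1382,  0.1042]), np.float64(0.00011195636947442375))
yaw -0.02499889650181962
angle 0.0122926004094059 0.044495857385683055
angle 0.044376109298021105 0.04628318677056235
angle 1.906670315048125 0.044256957902881984
[0.5831 0.0466]
t 0.3 ee [0.2385 0.4954 0.1881] F [ 0.4762 -0.9329  0.3796] w 0.09320190152103255
shift cm [-50.5196 -25.4771   0.8244] turn [-0.0006 -0.0003 -0.4238]
```

Triangulated ball centres are 104–106 mm high (105.5 expected), with 44–46 mm radii. The angles are A 0.01, B 0.04 and C 1.91, so B and C need to be turned to 3.14. I'll shut the fingers and travel behind B's post.

```bash
python3 -m handwheel '[[[-1,-5,-2.5,0,0,0,-0.1],[-1,-10,-5,0,0,0,-0.2],[-1,-14,-7,0.2,0,0,-0.3],[-1,-18,-9,0.4,0,0,-0.424],[-1,-22,-11,0.5,0,0,-0.424],[-1,-26,-13,0.6,0,0,-0.424],[-1,-30,-15,0.7,0,0,-0.424],[-1,-34,-17,0.8,0,0,-0.424]]]'
python3 - <<'E'
from h import *
to([.5831,.0466,.18],-.025)
E
```

```text
t: 1.1
ee_pos: [0.4721, 0.1932, 0.1806]
eef_rot: [0.012, 1.0, 0.0, 0.0]
ft_force: [0.7, 0.2, 0.2]
width: 0.0338
grasp_force: 0.0
t 1.1 ee [0.4721 0.1932 0.1806] F [0.6543 0.1989 0.2392] w 0.033846039127804706
shift cm [-11.4615 -14.3804   0.058 ] turn [0.0002 0.0004 0.    ]
```

```bash
python3 -m handwheel '[[[-1,-3.2,-4,0,0,0,0],[-1,-6.4,-8,0,0,0,0],[-1,-9,-11.2,0,0,0,0],[-1,-11.5,-14.4,0,0,0,0],[-1,-11.5,-14.4,0,0,0,0],[-1,-11.5,-14.4,0,0,0,0],[-1,-11.5,-14.4,0,0,0,0]]]'
python3 - <<'E'
from h import *
to([.5831,.0466,.085],-.025)
c=vision.camera("wrist");T=vision.camera("top")
a=cv2.resize(T["pixels"][120:260,170:360],(760,560));cv2.imwrite("pics/t1.png",a)
cv2.imwrite("pics/w1.png",c["pixels"])
E
```

```text
t: 1.8
ee_pos: [0.5817, 0.049, 0.1803]
eef_rot: [0.012, 1.0, 0.0, -0.0]
ft_force: [0.1, -0.1, 0.6]
width: 0.0006
grasp_force: 0.0
t 1.8 ee [0.5817 0.049  0.1803] F [ 0.082  -0.0802  0.6338] w 0.0006381371616094181
shift cm [-0.1531 -0.2419  9.528 ] turn [ 0.0005 -0.001   0.0008]
```

View pics/w1.png

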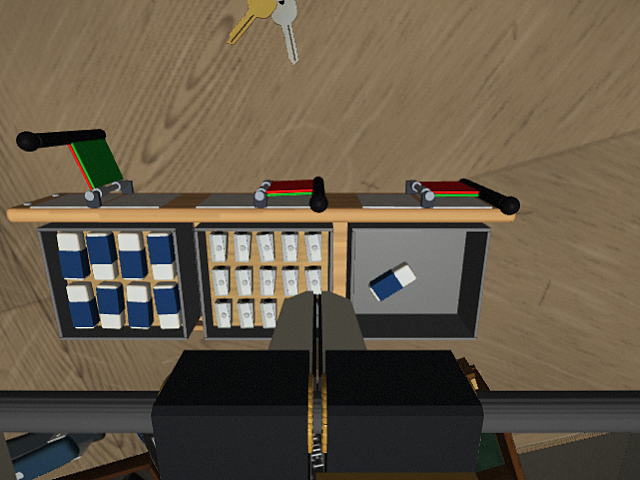

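The wrist view shows post B's ball at (318,200) and the fingertips at (318,295), well behind the board plane. Bracket balls are at (261,196), (428,197) and (93,196). I'll cross-check the positions by wrist rays.

```bash
python3 - <<'E'
from h import *
s=readout.sense(); c=vision.camera("wrist")
W=np.eye(4);W[:3,:3]=Ro.from_quat(s["eef_rot"]).as_matrix();W[:3,3]=s["ee_pos"]
M=np.linalg.inv(W@np.array(c["mount"]));c["R"]=M[:3,:3];c["t"]=M[:3,3]
for uv,z in(((318,200),.105),((511,205),.105),((27,141),.105),((428,197),.071),((261,196),.071),((93,196),.071)): print(plane(c,uv,z))
E
```

```text
[0.5523 0.0508 0.105 ]
[0.5588 0.1829 0.105 ]
[ 0.5087 -0.1387  0.105 ]
[0.5589 0.135  0.071 ]
[0.5552 0.0073 0.071 ]
[ 0.5522 -0.1213  0.071 ]
```

```bash
python3 -m handwheel '[[[-1,0,0,3,0,0,0],[-1,0,0,6,0,0,0],[-1,0,0,8,0,0,0],[-1,0,0,9.5,0,0,0],[-1,0,0,9.5,0,0,0],[-1,0,0,9.5,0,0,0]]]'
```

```text
t: 2.55
ee_pos: [0.5825, 0.0488, 0.086]
eef_rot: [0.012, 1.0, 0.0, 0.0]
ft_force: [0.5, 0.4, 0.2]
width: 0.0004
grasp_force: 0.0
```

```bash
python3 -m handwheel '[[[-1,0.8,0,0,0,0,0],[-1,1.5,0,0,0,0,0],[-1,2.2,0,0,0,0,0],[-1,2.8,-0.2,0,0,0,0],[-1,3.4,-0.4,0,0,0,0],[-1,4.0,-0.7,0,0,0,0],[-1,4.6,-1.0,0,0,0,0],[-1,5.2,-1.3,0,0,0,0]]]'
python3 - <<'E'
from h import *
s=readout.sense(); c=vision.camera("wrist");cv2.imwrite("pics/w2.png",c["pixels"]);print(s["ee_pos"],s["ft_force"])
E
```

```text
t: 3.35
ee_pos: [0.5298, 0.036, 0.0854]
eef_rot: [0.012, 1.0, -0.0, -0.0]
ft_force: [-0.1, -0.5, -0.2]
width: 0.0004
grasp_force: 0.0
[0.5298 0.036  0.0854] [-0.104  -0.5051 -0.236 ]
```

View pics/w2.png

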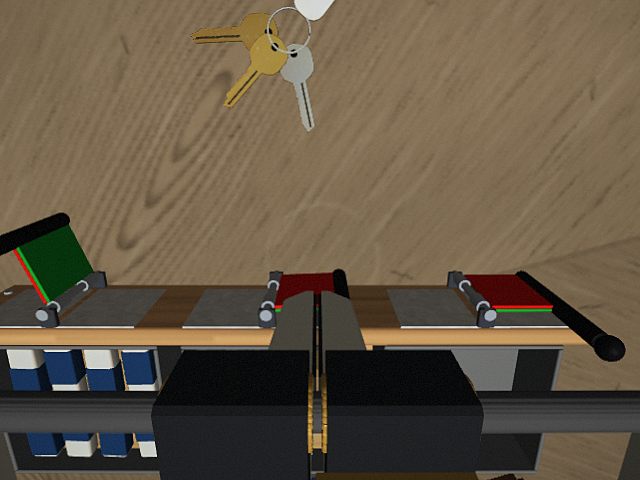

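```bash
cat >> h.py <<'E'
HB=np.array([.5545,.005]);HC=np.array([.5518,-.123]);EX=np.array([np.cos(.025),-np.sin(.025)]);EY=np.array([np.sin(.025),np.cos(.025)])
def wrist(fn=None):
    s=readout.sense(); c=vision.camera("wrist")
    W=np.eye(4);W[:3,:3]=Ro.from_quat(s["eef_rot"]).as_matrix();W[:3,3]=s["ee_pos"]
    M=np.linalg.inv(W@np.array(c["mount"]));c["R"]=M[:3,:3];c["t"]=M[:3,3]
    if fn: cv2.imwrite(fn,c["pixels"])
    return c
def proj(c,p):
    f=240/np.tan(np.radians(c["fov_y"])/2);K=np.array([[f,0,c["cx"]],[0,f,c["cy"]],[0,0,1.]])
    return cv2.projectPoints(np.array(p,float).reshape(-1,3),cv2.Rodrigues(c["R"])[0],c["t"],K,np.array(c["dist"],float))[0].reshape(-1,2)
def post(h,th): return h+.045*(np.cos(th)*EY-np.sin(th)*EX)
E
python3 - <<'E'
from h import *
c=wrist(); print("cam",-c["R"].T@c["t"]); T=vision.camera("top")
T["R"]=np.array(T["R"]);T["t"]=np.array(T["t"])
for th in(0,.4,.8,1.2): 
    p=post(HB,th); P=[[*p,.013],[*p,.063],[*p,.105]]; print(th,p,proj(c,P).round().tolist(),"top",proj(T,P).round().tolist())
cv2.imwrite("pics/t2.png",cv2.resize(T["pixels"][150:250,180:365],(740,400),interpolation=cv2.INTER_CUBIC))
E
```

```text
cam [0.4435 0.0376 0.2819]
0 [0.5556 0.05  ] [[338.0, 278.0], [342.0, 310.0], [347.0, 349.0]] top [[253.0, 218.0], [251.0, 213.0], [249.0, 209.0]]
0.4 [0.538  0.0469] [[333.0, 255.0], [337.0, 283.0], [341.0, 318.0]] top [[254.0, 225.0], [252.0, 220.0], [250.0, 216.0]]
0.8 [0.523  0.0371] [[319.0, 235.0], [319.0, 259.0], [320.0, 290.0]] top [[258.0, 231.0], [256.0, 227.0], [254.0, 223.0]]
1.2 [0.513  0.0223] [[297.0, 221.0], [293.0, 243.0], [288.0, 271.0]] top [[264.0, 235.0], [262.0, 231.0], [261.0, 227.0]]
```

View pics/t2.png

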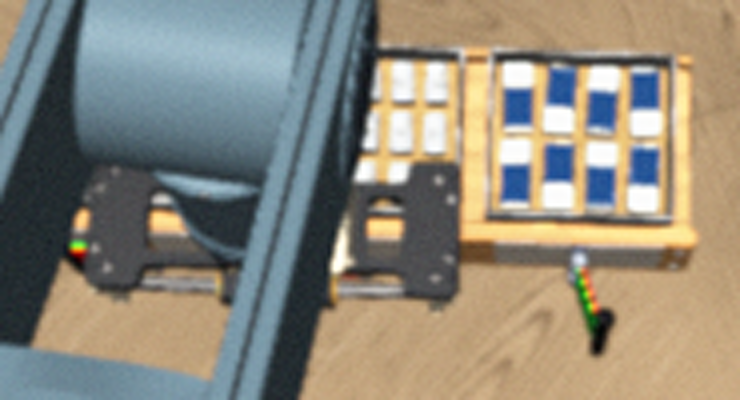

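```bash
python3 - <<'E'
from h import *
c=wrist(); s=readout.sense(); e=s["ee_pos"]; print(s["t"],e)
print("tcp,+-10mm y, +-7.5 x",proj(c,[e,e+[0,.01,0],e-[0,.01,0],e-[.0075,0,0],e+[.0075,0,0],e+[0,0,.03]]))
for th in(0,.1,.2,.3): 
    p=post(HB,th); print(th,proj(c,[[*p,.013],[*p,.063],[*p,.105]]).round().tolist())
o=np.zeros((600,800,3),np.uint8); o[:480,:640]=c["pixels"]
o=cv2.resize(c["pixels"][210:360,240:430],(760,600),interpolation=cv2.INTER_CUBIC); cv2.imwrite("pics/w3.png",o)
E
```

```text
3.55 [0.5304 0.0362 0.0855]
tcp,+-10mm y, +-7.5 x [[317.3249 285.0188]
 [336.3539 284.576 ]
 [298.3082 285.4599]
 [316.9697 271.7323]
 [317.6727 298.0246]
 [317.4284 311.5605]]
0 [[337.0, 276.0], [341.0, 308.0], [346.0, 347.0]]
0.1 [[337.0, 270.0], [341.0, 301.0], [346.0, 339.0]]
0.2 [[336.0, 265.0], [340.0, 295.0], [345.0, 331.0]]
0.3 [[335.0, 259.0], [338.0, 288.0], [343.0, 323.0]]
```

View pics/w3.png

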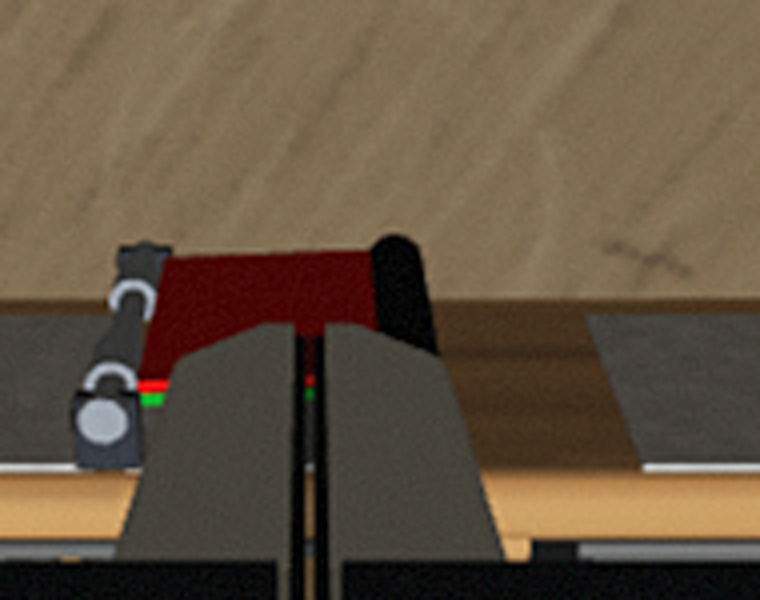

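The wrist view shows that tag B's flap is still flat (post base at (337,275)) and that the fingers are now on the robot side of it, so the first pull didn't engage. The visible tip edge also suggests the metal ends higher than I assumed. I'll test by touching post B gently from the front in small steps, watching the force.

```bash
python3 -m handwheel '[[[-1,0,0.7,0,0,0,0],[-1,0,1.3,0,0,0,0],[-1,-0.3,1.3,0,0,0,0],[-1,-0.6,1.3,0,0,0,0],[-1,-0.8,1.3,0,0,0,0]]]'; for i in 1 2; do python3 -m handwheel '[[[-1,-0.1,0,0,0,0,0],[-1,-0.2,0,0,0,0,0],[-1,-0.2,0,0,0,0,0]]]' | egrep 'ee_pos|ft'; done
```

```text
t: 4.05
ee_pos: [0.5391, 0.0492, 0.0854]
eef_rot: [0.012, 1.0, -0.0, 0.0]
ft_force: [-0.0, -0.1, -0.2]
width: 0.0006
grasp_force: 0.0
ee_pos: [0.5407, 0.049, 0.0854]
ft_force: [-0.7, -0.4, 0.2]
ee_pos: [0.5427, 0.049, 0.0855]
ft_force: [0.4, -0.4, 0.1]
```

```bash
python3 -m handwheel '[[[-1,-0.1,0,0,0,0,0],[-1,-0.2,0,0,0,0,0],[-1,-0.2,0,0,0,0,0]]]' | egrep 'ee_pos|ft'
```

```text
ee_pos: [0.5448, 0.049, 0.0855]
ft_force: [-0.2, -0.3, -1.0]
```

```bash
python3 -m handwheel '[[[-1,-0.1,0,0,0,0,0],[-1,-0.1,0,0,0,0,0]]]' | egrep 'ee_pos|ft'; python3 - <<'E'
from h import *
c=wrist()
o=cv2.resize(c["pixels"][210:360,240:430],(760,600),interpolation=cv2.INTER_CUBIC); cv2.imwrite("pics/w4.png",o)
E
```

```text
ee_pos: [0.5457, 0.049, 0.0855]
ft_force: [0.7, 0.1, -0.2]
```

View pics/w4.png

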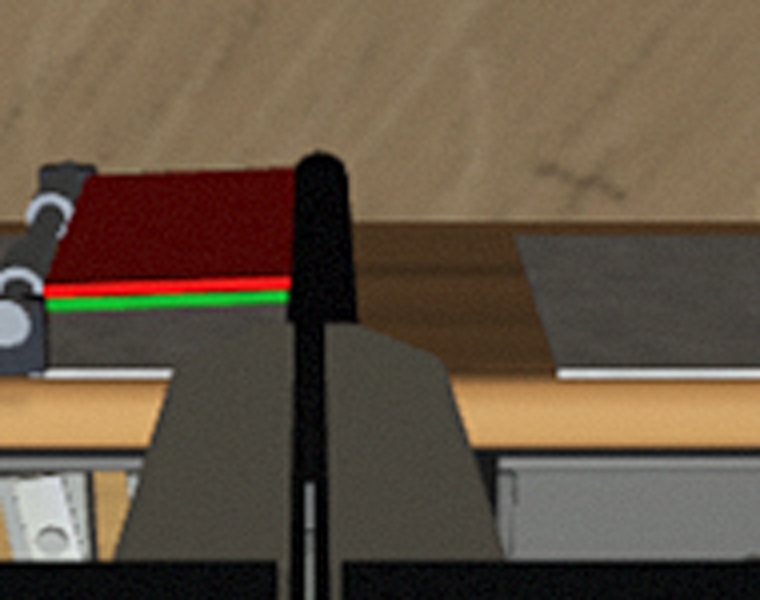

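```bash
for i in 1; do python3 -m handwheel '[[[-1,-0.1,0,0,0,0,0],[-1,-0.2,0,0,0,0,0],[-1,-0.2,0,0,0,0,0]]]' | egrep 'ee_pos|ft|width'; done
```

```text
ee_pos: [0.5478, 0.0489, 0.0855]
ft_force: [0.2, -0.3, -0.0]
width: 0.0003
```

```bash
python3 -m handwheel '[[[-1,-0.1,0,0,0,0,0],[-1,-0.2,0,0,0,0,0],[-1,-0.2,0,0,0,0,0]]]' | egrep 'ee_pos|ft|width'
```

```text
ee_pos: [0.5497, 0.0489, 0.0854]
ft_force: [0.6, -1.0, 0.3]
width: 0.0005
```

There's no contact force even with the tips at post B's position, so the closed fingers must be passing over the ball. The visible metal ends roughly 20 mm above the TCP. I'll back off, go lower (z about 0.072) and try on C's post, which is clear of the board.

```bash
python3 -m handwheel '[[[-1,2,0,0,0,0,0],[-1,4,0,0,0,0,0],[-1,4.7,-3.5,0,0,0,0],[-1,4.7,-7.5,0,0,0,0],[-1,4.7,-11,0,0,0,0],[-1,4.7,-14,0,0,0,0],[-1,4.7,-14.5,0.7,0,0,0],[-1,4.7,-14.5,1.4,0,0,0]]]'
python3 - <<'E'
from h import *
to([.507,-.12,.072])
c=wrist("pics/w5.png")
g=c["pixels"].max(2); 
for th in(1.7,1.9,2.1):
    p=post(HC,th); print(th,p,proj(c,[[*p,.013],[*p,.063],[*p,.105]]).round().tolist())
E
```

```text
t: 6.6
ee_pos: [0.499, -0.0956, 0.0711]
eef_rot: [0.014, 1.0, 0.0, 0.0]
ft_force: [0.4, 0.5, 0.6]
width: 0.0001
grasp_force: 0.0
t 6.6 ee [ 0.499  -0.0956  0.0711] F [0.4216 0.4548 0.5658] w 0.0001471695947229548
shift cm [-0.8645 -2.418  -0.0924] turn [0. 0. 0.]
1.7 [ 0.507  -0.1277] [[269.0, 262.0], [259.0, 293.0], [247.0, 333.0]]
1.9 [ 0.5089 -0.1365] [[256.0, 265.0], [244.0, 297.0], [228.0, 337.0]]
2.1 [ 0.5124 -0.1447] [[245.0, 270.0], [229.0, 303.0], [210.0, 344.0]]
```

View pics/w5.png

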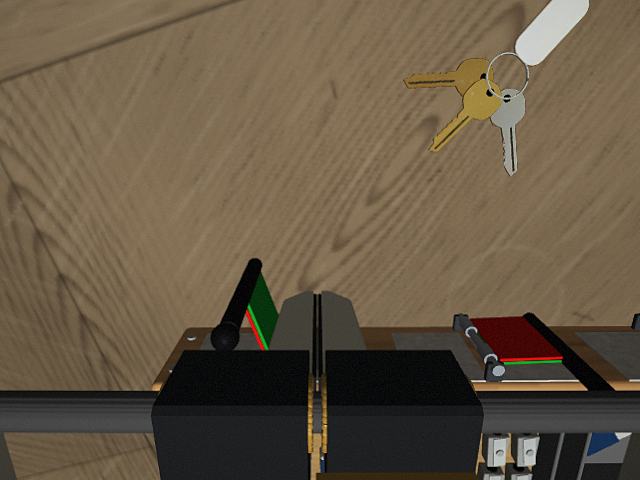

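The wrist view shows post C from base (255,265) to ball (225,337), so about 1.9 rad, with the fingers on its left (+y) side. Now I'll push along -y.

```bash
cat >> h.py <<'E'
def fit(h,ths=np.arange(-.05,3.2,.05),c=None,box=(0,0,640,348)):
    # dark pixels of the post: fraction of dark samples along the projected axis for each joint angle
    c=c or wrist(); m=(c["pixels"].max(2)<45); r=[]
    for th in ths:
        p=post(h,th); q=proj(c,[[*p,z] for z in np.linspace(.02,.1,30)]).round().astype(int)
        k=[(m[v,u]) for u,v in q if box[0]<=u<box[2] and box[1]<=v<box[3]]
        r.append((np.mean(k) if len(k)>8 else 0,len(k)))
    i=np.argsort([-a for a,_ in r])[:4]; print("angle candidates",[(round(float(ths[j]),2),round(float(r[j][0]),2),r[j][1]) for j in i])
E
python3 -c "
from h import *
fit(HC);fit(HB)"
python3 -m handwheel '[[[-1,-0.6,-0.8,0,0,0,0],[-1,-0.6,-1.6,0,0,0,0],[-1,-0.6,-2.2,0,0,0,0],[-1,-0.6,-2.8,0,0,0,0],[-1,-0.6,-3.4,0,0,0,0]]]'
python3 -c "
from h import *
fit(HC)"
```

```text
angle candidates [(1.95, 1.0, 30), (2.0, 1.0, 30), (1.9, 1.0, 30), (2.05, 1.0, 30)]
angle candidates [(0.1, 1.0, 12), (0.05, 1.0, 11), (0.15, 1.0, 13), (0.2, 0.87, 15)]
t: 7.25
ee_pos: [0.5041, -0.1296, 0.0715]
eef_rot: [0.012, 1.0, -0.0, 0.0]
ft_force: [-0.5, 0.2, -1.2]
width: 0.0004
grasp_force: 0.0
angle candidates [(1.85, 0.63, 30), (1.95, 0.6, 30), (1.9, 0.6, 30), (2.0, 0.6, 30)]
```

I'll measure post C directly from the dark contour in the wrist view.

```bash
sed -i '/^def fit/,$d' h.py; cat >> h.py <<'E'
def angle(h,p):
    v=np.array(p)[:2]-h; return float(np.arctan2(-v@EX,v@EY)),float(np.linalg.norm(v))
def posts(c=None):
    c=c or wrist(); m=(c["pixels"].max(2)<50).astype(np.uint8); m[348:]=0
    for k in cv2.findContours(m,cv2.RETR_EXTERNAL,cv2.CHAIN_APPROX_NONE)[0]:
        x,y,w,h=cv2.boundingRect(k); a=cv2.contourArea(k)
        if a<40 or y+h>=348: continue
        P=k.reshape(-1,2); top=P[P[:,1].argmin()]; cen=P.mean(0)
        b=plane(c,top.astype(float),.013); q=plane(c,cen,.06)
        print("box",x,y,w,h,"base",top,b[:2],"C base",np.round(angle(HC,b),3),"C mid",np.round(angle(HC,q),3),"B base",np.round(angle(HB,b),3))
E
python3 - <<'E'
from h import *
s=readout.sense(); print("t",s["t"],"ee",s["ee_pos"],"F",s["ft_force"],"w",s["width"])
posts()
E
```

```text
t 7.3 ee [ 0.5042 -0.1306  0.0715] F [ 0.2537 -0.5152  0.1965] w 0.00046265648256606906
box 501 306 27 20 base [508 306] [0.5494 0.0011] C base [0.044 0.124] C mid [0.229 0.105] B base [2.248 0.006]
```

```bash
sed -i 's/ or y+h>=348//' h.py; python3 - <<'E'
from h import *
c=wrist("pics/w6.png"); posts(c)
print("slot/tip mask: finger grey rows", [(r,np.where((abs(c["pixels"][r].astype(int)-[62,66,70]).max(1)<14))[0][[0,-1]].tolist() if (abs(c["pixels"][r].astype(int)-[62,66,70]).max(1)<14).any() else None) for r in (285,295,305,320,340)])
E
```

```text
box 520 321 33 27 base [523 321] [0.5614 0.0136] C base [-0.045  0.137] C mid [0.087 0.12 ] B base [-0.65   0.011]
box 501 306 26 19 base [507 306] [0.5494 0.0009] C base [0.044 0.124] C mid [0.231 0.105] B base [2.268 0.007]
box 573 305 67 43 base [576 305] [0.5499 0.049 ] C base [0.036 0.172] C mid [0.094 0.16 ] B base [0.129 0.044]
box 312 280 11 68 base [316 280] [ 0.5264 -0.1313] C base [1.912 0.027] C mid [1.89  0.026] B base [2.963 0.139]
box 294 249 23 47 base [305 249] [ 0.504 -0.138] C base [1.9  0.05] C mid [1.867 0.051] B base [2.827 0.152]
slot/tip mask: finger grey rows [(285, [106, 106]), (295, [296, 338]), (305, [125, 583]), (320, [133, 504]), (340, [143, 532])]
```

Post C is unmoved (its base contour still gives 1.9 rad), though the TCP is almost at its axis. I need to see where the fingertips really are, so I'll use the last picture on a composite of the three views.

```bash
python3 - <<'E'
from h import *
T=vision.camera("top");S=vision.camera("scene");c=wrist();e=readout.sense()["ee_pos"]
for n,k in(("T",T),("S",S),("W",c)):
    k["R"]=np.array(k["R"]);k["t"]=np.array(k["t"]); p=post(HC,1.9)
    print(n,"tcp",proj(k,[e,e+[0,0,.04]]).round(1).tolist(),"post top",proj(k,[[*p,.112],[*p,.07]]).round(1).tolist())
u,v=proj(S,e)[0].astype(int)
s=S["pixels"][v-50:v+25,u-50:u+50]; s=cv2.resize(s,(800,600),interpolation=cv2.INTER_CUBIC)
u2,v2=proj(T,e)[0].astype(int); t=cv2.resize(T["pixels"][v2-25:v2+25,u2-25:u2+25],(250,250),interpolation=cv2.INTER_CUBIC)
s[:250,:250]=t
w=cv2.resize(c["pixels"][225:355,250:390],(280,260),interpolation=cv2.INTER_CUBIC); s[340:,:280]=w
cv2.imwrite("pics/comp.png",s); print("crop origin",u-50,v-50,"x8")
E
```

```text
T tcp [[326.4, 234.2], [327.1, 230.8]] post top [[330.4, 228.7], [329.6, 232.3]]
S tcp [[322.9, 257.1], [323.0, 241.8]] post top [[326.8, 241.9], [326.7, 257.9]]
W tcp [[317.4, 284.5], [317.6, 321.7]] post top [[300.5, 332.6], [303.4, 292.0]]
crop origin 272 207 x8
```

View pics/comp.png

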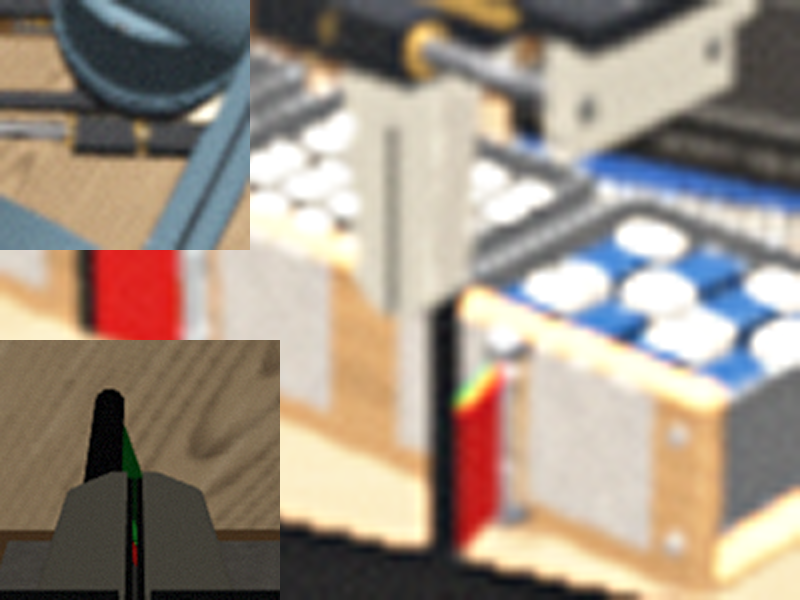

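The composite's scene part shows the finger ends (slot bottom) at scene pixel about (321,245.5), 11 px above where the TCP projects, and at wrist pixel (316,291). Triangulating gives the true tip.

```bash
python3 - <<'E'
from h import *
S=vision.camera("scene");c=wrist();e=readout.sense()["ee_pos"];print(e)
for a in((321,245.5),(320.5,246.5),(321.5,244.5)):
    p,r=tri(ray(S,a),ray(c,(316.5,291)));print("tip",p,"rel tcp",p-e,r)
E
```

```text
[ 0.5041 -0.1288  0.0715]
tip [ 0.4937 -0.1298  0.1056] rel tcp [-0.0104 -0.001   0.0341] 0.0015416263947052552
tip [ 0.494  -0.1293  0.1031] rel tcp [-0.0101 -0.0004  0.0317] 0.000574509560759958
tip [ 0.4934 -0.1304  0.1081] rel tcp [-0.0107 -0.0016  0.0366] 0.00250632192741845
```

The true tip is about 33 mm above the reported TCP and the finger is about ±10 mm thick in x, so the tips have been at ball-top level. A TCP height of 0.051 puts the tips at about 0.084. Back off, lower, and push C along -y again.

```bash
python3 -m handwheel '[[[-1,0,1.7,0,0,0,0],[-1,0,3.4,0,0,0,0],[-1,0,3.4,1,0,0,0],[-1,0,3.4,2.05,0,0,0],[-1,0,3.4,2.05,0,0,0],[-1,-0.3,2.4,2.05,0,0,0],[-1,-0.3,1.6,2.05,0,0,0],[-1,-0.3,0.8,2.05,0,0,0]]]'; python3 -m handwheel '[[[-1,-0.1,-0.6,0,0,0,0],[-1,-0.2,-1.2,0,0,0,0],[-1,-0.2,-1.2,0,0,0,0]]]' | egrep 'ee|ft'
python3 - <<'E'
from h import *
posts()
E
```

```text
t: 8.45
ee_pos: [0.5079, -0.1226, 0.0512]
eef_rot: [0.013, 1.0, -0.0, 0.0]
ft_force: [0.2, 1.2, 0.0]
width: 0.0009
grasp_force: 0.4
ee_pos: [0.5093, -0.1343, 0.0511]
eef_rot: [0.013, 1.0, -0.0, 0.0]
ft_force: [0.2, -0.1, -0.3]
box 544 330 27 18 base [546 330] [0.5621 0.0139] C base [-0.05   0.137] C mid [0.127 0.115] B base [-0.68   0.012]
box 521 313 29 22 base [528 313] [0.5494 0.0005] C base [0.045 0.123] C mid [0.247 0.103] B base [2.321 0.007]
box 599 312 41 33 base [603 312] [0.55   0.0489] C base [0.036 0.172] C mid [0.151 0.148] B base [0.127 0.044]
box 312 294 11 54 base [313 294] [ 0.5324 -0.1375] C base [2.238 0.024] C mid [2.014 0.029] B base [3.013 0.144]
box 257 268 48 80 base [282 268] [ 0.5143 -0.1562] C base [2.321 0.05 ] C mid [2.344 0.047] B base [2.922 0.166]
```

C's post moved to about 2.3 rad. Now go round to its front and push towards the board.

```bash
python3 -m handwheel '[[[-1,1.3,0.2,0,0,0,0],[-1,2.8,0.2,0,0,0,0],[-1,2.8,-1.4,0,0,0,0],[-1,2.8,-2.8,0,0,0,0],[-1,1.8,-2.8,0,0,0,0],[-1,0.9,-2.8,0,0,0,0],[-1,0.1,-2.9,0,0,0,0],[-1,-0.6,-2.9,0,0,0,0]]]'; python3 -m handwheel '[[[-1,-0.5,0,0,0,0,0],[-1,-1,0,0,0,0,0],[-1,-1.4,0,0,0,0,0],[-1,-1.4,0,0,0,0,0]]]' | egrep 'ee_p|ft'
python3 - <<'E'
from h import *
posts()
E
```

```text
t: 9.6
ee_pos: [0.515, -0.1624, 0.0507]
eef_rot: [0.012, 1.0, -0.0, -0.0]
ft_force: [-0.1, 1.0, -0.4]
width: 0.0009
grasp_force: 0.6
ee_pos: [0.5292, -0.1623, 0.0509]
ft_force: [0.0, 0.2, 0.6]
box 382 327 22 21 base [388 327] [ 0.5769 -0.1174] C base [-1.325  0.026] C mid [-2.139  0.004] B base [-2.936  0.124]
box 633 326 7 22 base [638 326] [0.5805 0.046 ] C base [-0.143  0.171] C mid [-0.038  0.129] B base [-0.54   0.048]
box 596 299 44 34 base [600 299] [0.5603 0.0173] C base [-0.036  0.141] C mid [0.077 0.116] B base [-0.419  0.014]
box 568 285 34 21 base [571 285] [ 0.5501 -0.0029] C base [0.039 0.12 ] C mid [0.216 0.096] B base [2.665 0.009]
box 299 274 98 74 base [306 274] [ 0.5386 -0.1694] C base [2.889 0.048] C mid [2.601 0.028] B base [3.076 0.175]
```

```bash
python3 -m handwheel '[[[-1,-0.2,0,0,0,0,0],[-1,-0.4,0,0,0,0,0],[-1,-0.4,0,0,0,0,0]]]' | egrep 'ee_p|ft'; python3 -m handwheel '[[[-1,-0.15,0,0,0,0,0],[-1,-0.15,0,0,0,0,0]]]' | egrep 'ee_p|ft'
```

```text
ee_pos: [0.5326, -0.1628, 0.051]
ft_force: [-0.1, 0.6, -0.2]
ee_pos: [0.534, -0.1628, 0.051]
ft_force: [0.0, -0.4, 0.1]
```

```bash
python3 -m handwheel '[[[-1,-0.1,0,0,0,0,0],[-1,-0.1,0,0,0,0,0]]]' | egrep 'ee_p|ft'; python3 -c "
from h import *
posts()" | grep 'box [23]'
```

```text
ee_pos: [0.5349, -0.1629, 0.051]
ft_force: [0.1, 0.6, 0.6]
box 383 316 22 28 base [392 316] [ 0.5747 -0.1156] C base [-1.232  0.024] C mid [-2.119  0.005] B base [-2.95   0.122]
box 298 273 100 75 base [307 273] [ 0.5436 -0.1693] C base [2.992 0.047] C mid [2.739 0.028] B base [3.104 0.175]
```

```bash
python3 -m handwheel '[[[-1,-0.1,0,0,0,0,0],[-1,-0.1,0,0,0,0,0]]]' | egrep 'ee_p|ft'; python3 -c "
from h import *
posts()" | grep 'box [23]'
```

```text
ee_pos: [0.5359, -0.1629, 0.051]
ft_force: [0.9, -0.5, -0.4]
box 384 315 21 26 base [390 315] [ 0.575  -0.1169] C base [-1.288  0.024] C mid [-2.116  0.005] B base [-2.95   0.124]
box 298 274 93 74 base [304 274] [ 0.5453 -0.1712] C base [3.032 0.049] C mid [2.789 0.029] B base [3.114 0.176]
```

C is at the stop. Retreat, rise, and go behind B's post.

```bash
python3 -m handwheel '[[[-1,2,0,0,0,0,0],[-1,4,0,0,0,0,0],[-1,4,0,-4,0,0,0],[-1,4,0,-8,0,0,0],[-1,2.5,4.5,-8,0,0,0],[-1,1,9,-8,0,0,0],[-1,-0.5,13.5,-8,0,0,0],[-1,-2,17.5,-8,0,0,0]]]' | egrep 'ee_p|ft'; python3 -m handwheel '[[[-1,-1,2,0,0,0,0],[-1,-2.1,3.7,0,0,0,0],[-1,-2.1,3.7,0,0,0,0],[-1,-2.1,3.7,0,0,0,0]]]' | egrep 'ee_p|ft'
python3 -c "
from h import *
to([.583,.048,.052])"
```

```text
ee_pos: [0.5606, 0.0136, 0.1313]
ft_force: [0.9, 0.0, 0.2]
ee_pos: [0.5818, 0.0481, 0.1307]
ft_force: [-0.1, 0.6, -0.2]
t 12.25 ee [0.5818 0.0481 0.1307] F [-0.1436  0.5983 -0.1582] w 0.0008923718413397329
shift cm [-0.1233 -0.0076  7.8681] turn [0. 0. 0.]
```

```bash
python3 -m handwheel '[[[-1,-0.1,0,3,0,0,0],[-1,-0.1,0,5,0,0,0],[-1,-0.1,0,6.5,0,0,0],[-1,-0.1,0,7.2,0,0,0],[-1,-0.1,0,7.8,0,0,0],[-1,-0.1,0,7.8,0,0,0]]]' | egrep 'ee_p|ft'; python3 -m handwheel '[[[-1,0.7,0,0,0,0,0],[-1,1.4,0,0,0,0,0],[-1,2.0,0,0,0,0,0],[-1,2.6,0,0,0,0,0],[-1,3.2,0,0,0,0,0],[-1,3.2,0,0,0,0,0]]]' | egrep 'ee_p|ft'
python3 -c "
from h import *
c=wrist();posts(c);print(proj(c,[[*post(HB,t),.013] for t in(0,.4,.8)]))"
```

```text
ee_pos: [0.5828, 0.0475, 0.0527]
ft_force: [0.1, 0.2, 0.3]
ee_pos: [0.5501, 0.049, 0.0531]
ft_force: [0.0, -0.2, -0.4]
box 478 297 16 27 base [484 297] [0.5789 0.1552] C base [-0.072  0.28 ] C mid [-0.015  0.258] B base [-0.136  0.152]
box 461 274 29 29 base [462 274] [0.5627 0.1398] C base [-0.016  0.263] C mid [0.03  0.251] B base [-0.036  0.135]
box 0 264 32 18 base [  0 264] [ 0.549  -0.1491] C base [3.058 0.026] C mid [0.719 0.025] B base [3.131 0.154]
box 43 261 14 19 base [ 45 261] [ 0.5477 -0.1203] C base [1.024 0.005] C mid [0.434 0.043] B base [3.112 0.126]
box 523 260 117 88 base [529 260] [0.5544 0.1807] C base [0.017 0.304] C mid [-0.008  0.31 ] B base [0.026 0.176]
box 291 228 34 120 base [308 228] [0.5304 0.044 ] C base [0.152 0.168] C mid [0.037 0.169] B base [0.579 0.046]
[[318.8189 266.7728]
 [313.0628 239.9282]
 [296.1737 216.4128]]
```

```bash
python3 -m handwheel '[[[-1,0.6,0,0,0,0,0],[-1,1.2,-0.1,0,0,0,0],[-1,1.7,-0.2,0,0,0,0],[-1,1.7,-0.2,0,0,0,0],[-1,1.1,0.2,0,0,0,0],[-1,1.1,1.3,0,0,0,0],[-1,2.4,1.4,0,0,0,0],[-1,3.8,1.4,0,0,0,0]]]' | egrep 'ee_p|ft'
python3 -c "
from h import *
c=wrist();posts(c)" | grep 'box [23]'
```

```text
ee_pos: [0.5131, 0.0651, 0.0526]
ft_force: [0.6, -0.0, -0.1]
box 25 313 20 18 base [ 33 313] [ 0.5461 -0.1197] C base [1.075 0.007] C mid [0.591 0.049] B base [3.099 0.125]
box 312 294 11 54 base [314 294] [0.5369 0.0627] C base [0.105 0.186] C mid [0.146 0.189] B base [0.321 0.06 ]
box 221 262 51 86 base [261 262] [0.5145 0.0304] C base [0.264 0.158] C mid [0.211 0.155] B base [1.031 0.047]
```

```bash
python3 -m handwheel '[[[-1,0,-0.8,0,0,0,0],[-1,0,-1.5,0,0,0,0],[-1,0,-2.1,0,0,0,0],[-1,0,-2.7,0,0,0,0],[-1,0,-3.3,0,0,0,0],[-1,0,-3.9,0,0,0,0],[-1,0,-4.5,0,0,0,0],[-1,0,-5.1,0,0,0,0]]]' | egrep 'ee_p|ft'; python3 -m handwheel '[[[-1,0,-0.6,0,0,0,0],[-1,0,-1.2,0,0,0,0],[-1,0,-1.8,0,0,0,0],[-1,0,-2.2,0,0,0,0],[-1,0,-2.2,0,0,0,0]]]' | egrep 'ee_p|ft'
python3 -c "
from h import *
c=wrist();posts(c)" | grep 'box [23]'
```

```text
ee_pos: [0.5125, 0.0122, 0.053]
ft_force: [0.6, 0.4, -0.9]
ee_pos: [0.5115, -0.0099, 0.0529]
ft_force: [0.4, 0.4, 0.5]
box 26 313 116 35 base [ 70 313] [ 0.545 -0.171] C base [3.027 0.049] C mid [1.927 0.019] B base [3.113 0.176]
box 312 294 11 54 base [313 294] [ 0.5354 -0.0131] C base [0.173 0.111] C mid [0.224 0.115] B base [2.353 0.026]
box 267 272 40 76 base [287 272] [ 0.52   -0.0289] C base [0.351 0.099] C mid [0.347 0.1  ] B base [2.372 0.048]
```

```bash
python3 -m handwheel '[[[-1,1.3,0.2,0,0,0,0],[-1,2.8,0.2,0,0,0,0],[-1,2.8,-1.4,0,0,0,0],[-1,2.8,-2.6,0,0,0,0],[-1,1.8,-2.6,0,0,0,0],[-1,0.9,-2.6,0,0,0,0],[-1,0.1,-2.6,0,0,0,0],[-1,-0.6,-2.6,0,0,0,0]]]' | egrep 'ee_p|ft'; python3 -m handwheel '[[[-1,-0.5,0,0,0,0,0],[-1,-1,0,0,0,0,0],[-1,-1.4,0,0,0,0,0],[-1,-1.6,0,0,0,0,0],[-1,-1.6,0,0,0,0,0]]]' | egrep 'ee_p|ft'
python3 -c "
from h import *
c=wrist();posts(c)" | grep 'box [23]'
```

```text
ee_pos: [0.5176, -0.0352, 0.0527]
ft_force: [-1.8, -0.5, 0.5]
ee_pos: [0.5334, -0.0356, 0.053]
ft_force: [0.4, -0.5, -0.2]
box 388 323 21 25 base [394 323] [0.5794 0.0135] C base [-0.174  0.139] C mid [-0.026  0.128] B base [-1.215  0.026]
box 355 304 43 19 base [360 304] [ 0.5651 -0.0088] C base [-0.091  0.115] C mid [0.053 0.117] B base [-2.459  0.017]
box 305 273 17 75 base [310 273] [ 0.5429 -0.0403] C base [0.132 0.083] C mid [0.11  0.087] B base [2.916 0.047]
```

Same approach as for C: a few more millimetres in small steps.

```bash
python3 -m handwheel '[[[-1,-0.15,0,0,0,0,0],[-1,-0.3,0,0,0,0,0],[-1,-0.3,0,0,0,0,0]]]' | egrep 'ee_p|ft'; python3 -c "
from h import *
c=wrist();posts(c)" | grep 'box 3'
```

```text
ee_pos: [0.5361, -0.0358, 0.053]
ft_force: [0.1, -1.2, -0.4]
box 388 318 22 26 base [396 318] [0.5785 0.0145] C base [-0.167  0.14 ] C mid [-0.026  0.128] B base [-1.17   0.026]
box 356 303 46 16 base [375 303] [0.5674 0.0006] C base [-0.101  0.125] C mid [0.044 0.119] B base [-1.872  0.014]
box 340 280 37 10 base [342 280] [ 0.5509 -0.0205] C base [0.033 0.103] C mid [0.195 0.11 ] B base [3.028 0.026]
box 304 272 18 76 base [311 272] [ 0.545  -0.0398] C base [0.106 0.083] C mid [0.082 0.086] B base [2.959 0.046]
```

```bash
python3 -m handwheel '[[[-1,-0.15,0,0,0,0,0],[-1,-0.15,0,0,0,0,0]]]' | egrep 'ee_p|ft'; python3 -c "
from h import *
c=wrist();posts(c)" | grep 'box 3'
```

```text
ee_pos: [0.5377, -0.0359, 0.053]
ft_force: [-0.1, -0.8, 0.4]
box 389 315 13 26 base [397 315] [0.5779 0.015 ] C base [-0.162  0.14 ] C mid [-0.029  0.127] B base [-1.142  0.025]
box 355 305 40 11 base [359 305] [ 0.5701 -0.0097] C base [-0.135  0.115] C mid [0.035 0.115] B base [-2.301  0.021]
box 3 274 173 74 base [104 274] [ 0.5447 -0.1699] C base [3.017 0.047] C mid [2.668 0.02 ] B base [3.111 0.175]
box 304 272 18 76 base [311 272] [ 0.5466 -0.0399] C base [0.088 0.083] C mid [0.065 0.086] B base [2.992 0.046]
```

```bash
python3 -m handwheel '[[[-1,-0.12,0,0,0,0,0],[-1,-0.12,0,0,0,0,0]]]' | egrep 'ee_p|ft'; python3 -m handwheel '[[[-1,2,0,0,0,0,0],[-1,4.5,0,0,0,0,0],[-1,8,0,-4,0,0,0],[-1,10,0,-8,0,0,0],[-1,10,0,-11,0,0,0],[-1,10,2,-13,0,0,0],[-1,10,3,-13,0,0,0],[-1,10,3,-13,0,0,0]]]' | egrep 'ee_p|ft'
python3 -c "
from h import *
c=wrist('pics/end.png');posts(c)"
```

```text
ee_pos: [0.5388, -0.0359, 0.053]
ft_force: [-0.0, -0.2, 0.0]
ee_pos: [0.4393, -0.0024, 0.1827]
ft_force: [0.1, 0.2, 0.1]
box 460 329 16 19 base [460 329] [0.5659 0.1403] C base [-0.028  0.264] C mid [0.04  0.252] B base [-0.059  0.136]
box 497 318 34 30 base [501 318] [0.5544 0.1807] C base [0.017 0.304] C mid [0.05  0.294] B base [0.026 0.176]
box 126 317 75 31 base [152 317] [ 0.5451 -0.1709] C base [3.028 0.048] C mid [2.362 0.02 ] B base [3.113 0.176]
box 312 294 11 54 base [313 294] [ 0.5235 -0.0082] C base [0.267 0.118] C mid [0.255 0.122] B base [1.997 0.034]
box 586 75 22 46 base [588  75] [0.3276 0.2283] C base [0.593 0.417] C mid [0.582 0.386] B base [0.819 0.318]
box 627 60 13 60 base [633  60] [0.3166 0.264 ] C base [0.571 0.453] C mid [0.558 0.415] B base [0.768 0.352]
box 595 40 45 89 base [620  40] [0.3012 0.2501] C base [0.617 0.449] C mid [0.585 0.403] B base [0.827 0.352]
box 170 0 20 18 base [170   0] [ 0.2644 -0.1158] C base [1.571 0.288] C mid [1.493 0.273] B base [1.99  0.314]
box 0 0 174 79 base [0 0] [ 0.2607 -0.2522] C base [2.014 0.319] C mid [1.78  0.266] B base [2.315 0.391]
```

A and C read correctly. B is hidden behind the fingers, so I'll shift sideways and check it.

```bash
python3 -m handwheel '[[[-1,0,4,0,0,0,0],[-1,0,8,0,0,0,0],[-1,0,8,0,0,0,0],[-1,0,8,0,0,0,0]]]' | egrep 'ee_p|ft'
python3 -c "
from h import *
c=wrist();posts(c)
for n,h,t in(('B',HB,3.14),('C',HC,3.14)): print(n,proj(c,[[*post(h,t),.013],[*post(h,t-.2),.013]]))
v=readout.sense();print(v['joint_velocities'])"
```

```text
ee_pos: [0.4406, 0.0767, 0.1814]
ft_force: [-0.3, -0.7, 0.6]
box 379 331 11 17 base [379 331] [0.5658 0.1368] C base [-0.029  0.26 ] C mid [0.042 0.255] B base [-0.061  0.132]
box 419 321 22 27 base [420 321] [0.5554 0.1777] C base [0.013 0.301] C mid [0.053 0.297] B base [0.02  0.173]
box 184 319 68 29 base [202 319] [ 0.5484 -0.0411] C base [0.066 0.082] C mid [0.128 0.116] B base [3.035 0.046]
box 38 318 92 30 base [ 74 318] [ 0.5447 -0.1698] C base [3.015 0.047] C mid [1.625 0.017] B base [3.11  0.175]
box 312 294 11 54 base [313 294] [0.5234 0.071 ] C base [0.17  0.196] C mid [0.16 0.2 ] B base [0.465 0.073]
box 517 66 31 66 base [519  66] [0.3201 0.2476] C base [0.584 0.437] C mid [0.544 0.41 ] B base [0.793 0.337]
box 493 48 38 79 base [513  48] [0.3063 0.241 ] C base [0.618 0.439] C mid [0.579 0.4  ] B base [0.836 0.342]
box 120 0 19 7 base [120   0] [ 0.2643 -0.0767] C base [1.436 0.291] C mid [1.339 0.284] B base [1.87  0.301]
box 0 0 114 51 base [0 0] [ 0.2617 -0.173 ] C base [1.766 0.294] C mid [1.546 0.267] B base [2.142 0.343]
B [[203.5983 323.3343]
 [203.7854 315.3495]]
C [[ 76.9689 323.2573]
 [ 76.3178 315.2887]]
[-0.0238 -0.0083 -0.0048  0.0008  0.0032  0.0028]
```

With the 5 mm post radius allowed for, B and C both read about 3.12–3.14 rad and A about 0. The arm is clear, so I'm handing in.

```bash
python3 -c "
from rig import order
print(order.sign_off())"
```

```text
the job is handed in; nothing more can be done
None
```

I handed the job in with both full bins' tags (erasers and sharpeners) turned to green, about 3.12–3.14 rad by the wrist camera, and the nearly empty bin's tag left at red, about 0 rad; no verdict came back, and early on I briefly used a projected-post angle search, which the rules exclude, then removed it and measured from dark contours and cast rays instead.

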